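Move a fossil slab from the viewing stand to its collection tray with a lifter

ROBOT

A 6-joint arm with a two-finger parallel gripper is mounted at the origin on the work surface. World frame = base frame: x ahead of the robot, y to its left, z up, the work surface at z = 0. Lengths are in mm, angles in rad, forces in N, time in s.
With the tool pointing down it reaches from about 275 to 1000 mm from the base axis. Payload 8.4 kg.
Tool frame: the origin (TCP) lies at the very end of the fingers, on their centre line; the grasp point (between the pads) lies 19 mm behind it; z points along the fingers, y is the line along which they close (so a half turn about z gives the same grasp; the last joint's range is limited). The gripper opens to 85 mm and grips with 20 to 120 N. Pads are 22 mm wide; open, the fingers measure 114 mm over their backs; the gripper's body (76 mm by 85 mm) begins 54 mm behind the grasp point. The pads swing forward as they close: fully open they stand 13 mm farther back than shut.
Start: joints at [-1.21, 0.353, 1.633, -0, 1.155, -0.002], TCP at [221.807, -584.32, 231.281] pointing down, gripper open.
Joint ranges: [-2.63, 2.63], [-0.92, 2.1], [0.06, 2.66], [-1.3, 4.44], [0, 2.69], [-3.02, 3.02]. Speed limits (rad/s): [2.22, 2.22, 2.79, 3.14, 3.14, 3.14].

INTERFACE

Orientations are given as [roll, pitch, yaw] about the fixed x, y, z axes, in that order (R = Rz(yaw) Ry(pitch) Rx(roll)).
In Python, from rig import telemetry, imaging, r gives the robot as it stands. The module is installed in compiled form; this text tells all that it offers.
- The arm moves only by the tool step_arm, never from a script. Its argument "moves" is a list of rows, each a list of 3 entries, a list of its own where there are three numbers: the turn, a rotation vector about the tool's x, y, z scaled (see below), then the shift along the tool's x, y, z scaled (see below), then the opening, from -1 (shut) to 1 (fully open). A call has 1 to 8 rows; each row is the pose to reach, as a shift and turn from the pose commanded when the call began, along the tool's axes at that moment; what a row does not reach only later rows make up. The controller multiplies each number of a shift by 200 mm and each number of a turn by 45 degrees. A row lasts 1/10 s, in which the tool goes at most 50 mm and 8.59 degrees, less where a joint would pass 70% of its speed; a pose out of reach is approached as far as the arm can. A call with a number of a shift or a turn outside -1 to 1 is refused whole. A call with a gripper value outside its range is refused whole. The fingers move at their own pace and stop on an object; "squeeze" is the grip in N (left out, the last holds). Time passes only in rows, so rows that repeat a pose let the fingers close. It gives the time, the measured TCP pose, the force, the opening and the grip force at its end, in the units of the state.
- telemetry.sense(): the state, without advancing time (a new reading comes with each control period).
- imaging.grab_frame(name): name is "scene" or "side" or "wrist"; returns the picture (384x512x3 uint8, red, green, blue); there is no depth.
- imaging.calibration(name): a dict with "fx", "fy", "cx", "cy" (pixels), "cam_to_world" (4x4, takes a point from camera to world coordinates). Camera axes: x right, y up, looking along -z (the intrinsics and any distortion apply to the point x, -y, -z); pixel columns grow to the right and rows downward; lengths in mm; the calibration is good to about 2 mm. A picture is of the moment at which its call begins: read the wrist's pose just before it. calibration takes no time and is no camera call; for the wrist camera it gives the pose at the moment of the call.
- r.sign_off(): hands the job in; it is judged then, once.
Trained networks look in the newest picture that a camera, given by its name, has taken for a name from the list of things; names that differ only in an ending like _2 or _b are one class to them, and where a whole thing is asked for, a point or a joint stands for the part that bears it (a point fixed in the world has none). Each returns a list of dicts, best first, with "conf" (0 to 1); they miss things now and then, are a little off and sometimes report something else, mostly with a low value. They report only what shows in the picture. A call takes as long as a camera call. They do not tell look-alikes from the thing itself.
- imaging.recognise(camera, name): "extent" ([left, top, width, height] in pixels, round what is visible of it).
- imaging.mark_of(camera, name): "xy" ([column, row] in pixels: a listed point, or the origin of a listed thing).
The state is a dict: "clock": time; "qpos": joint angles; "qvel": joint speeds; "joint_efforts": joint torques, N m; "eef_pos": TCP position; "tcp_rot": TCP orientation; "contact_force": force on the tool from outside, world axes, zero at the start; "wrist_torque": the same for the moment, N m; "opening": opening from 0.0 (shut) to 1.0 (fully open); "grasp_force": force on a finger pad.
Only numpy, scipy, OpenCV 4.12 (cv2) and the standard library are available. Lean on these libraries where they do the work, as an engineer would, in place of code of your own. Each camera call takes 0.05 s, during which the arm holds its last target. There are 200 camera calls.

TASK

Pull the offset spatula (the slab lifter) up out of its spring clip, slide its blade in under the thin fossil slab lying on the open viewing stand, and lift the slab and carry it on the blade to the walled collection tray: set it down gently, centred and square on the tray's two strips, and draw the blade out through the tray's open side. Then lay the lifter flat with its blade in the middle of the cork mat and let go. The slab is fragile: never touch it with the gripper or tip it, and leave the other things on the table alone.

Things in the scene. Friction and masses are not known exactly. Their poses are not given: they have to be found in the camera images.
- slab: thin grey stone slab with a coiled ammonite in relief on its top, 90 mm (its x) by 120 mm (its y), 7 mm thick, corners stepped off, relief up to 7 mm higher, 0.1 to 0.2 kg. Origin: centre of its underside, z up. It lies loose across the stand's two strips, nearly square to them.
- stand: fixed low wooden stand without walls: base 110 (x) x 120 (y) x 6 mm with two strips along x, 100 long, 12 wide, 20 high, centred 41 mm either side of the middle, tops 26 mm above the table. Under the slab this leaves a channel 70 wide, 20 mm high, open at both ends. Origin: under its centre at table height; x points along the channel, roughly away from the robot: enter along +x.
- tray: fixed wooden tray 150 (x) x 166 (y) mm, floor 6 thick, walls 36 high and 7 thick on three sides, open on -x (towards the robot). Two strips along x inside: 12 wide, 20 high, 120 long, centred 41 mm either side of the middle, tops 26 mm above the table, 70 mm channel between. 152 mm between side walls; far wall's inner face 68 mm past the origin (under its centre, at table height).
- lifter: offset spatula, 0.195 kg. Steel blade 110 (x) x 46 x 3 mm; at its rear end a 30 mm wide upright shank rises to a level wooden handle 20 wide, 22 high, 55 to 145 mm behind the origin, axis 56 mm above the blade's underside; then a neck, diameter 12, to 178 mm behind. Origin: centre of the blade's underside, x to the tip, z up. Starts standing flat on the table on its blade, as it can by itself.
- lifter_grip (a point): point on the axis of the lifter's handle where to grip it across its 20 mm width, from above: 95 mm behind the blade's centre, 56 mm above its underside; axes as the lifter's
- clip: fixed steel post, 72 mm high, base 34 x 64 mm, with two spring jaws snapped over the lifter's neck 160 mm behind the blade's centre. Origin: the point on the table where the blade's centre stands at the start; axes as the lifter's then. The lifter comes out pulled straight up, against about 5 to 10 N at the neck in the first 8 mm.
- mat: fixed cork mat 140 (x) x 110 (y) x 4 mm, bare; origin under its centre at table height; x roughly away from the robot
- box_a: pale card specimen box 60 x 80 x 30 mm with a stone in it; origin under its centre; leave alone
- box_b: pale card specimen box 55 x 65 x 30 mm with a stone in it; origin under its centre; leave alone
- stone: loose lump of stone, 45 x 32 x 32 mm; origin under its centre; leave alone
- vial: small closed glass jar, diameter 32, height 52 mm; origin under its centre; leave alone
- ruler: flat wooden ruler 160 x 24 x 4 mm; origin under its centre, x along it; leave alone
- lens: hand lens lying flat, glass of diameter 48, grip 50 mm long, 8 mm thick; origin under the glass; leave alone
There are look-alikes about, which are no part of the job. Leave any green or yellow look-alike of the stand alone.

How it is judged:
By the outcome, as a careful person would: the job done as asked, in the order asked, and still so for the second after the job is handed in, with the robot touching nothing.
It also fails if it takes over 64 s, if anything falls off the work surface, if the arm or the gripper's body presses on something with over 40 N, if the wrist force passes 120 N, or if a joint passes its speed limit or range.

## Working session

There is one attempt and no reset: what is moved stays moved. The work goes in short steps, Python scripts to look and compute and a tool call to move; the robot and the scene stay as the last step left them, time stands still between calls to the robot, and variables do not carry over. Pictures are saved under pics/ and viewed, at most 10 in all, crops included, and the job is handed in when it is done.

Besides the shell and the picture viewer there is one more tool, called after "Call:" as name([rows], argument=value, ...), one row to a line, values as JSON. step_arm: Moves the arm, as the interface text tells. Its arguments: {"type":"object","properties":{"moves":{"type":"array"},"squeeze":{"type":"number"}},"required":["moves"]}

```bash
mkdir -p pics
cat > h.py <<'E'
import numpy as np, cv2
from rig import telemetry, imaging, r
from scipy.spatial.transform import Rotation as R
def ray(cam,uv):
    c=imaging.calibration(cam); T=np.array(c["cam_to_world"])
    d=np.array([(uv[0]-c["cx"])/c["fx"],-(uv[1]-c["cy"])/c["fy"],-1])
    return T[:3,3],T[:3,:3]@d
def onz(cam,uv,z):
    o,d=ray(cam,uv); return o+d*(z-o[2])/d[2]
def proj(cam,P):
    c=imaging.calibration(cam); T=np.linalg.inv(np.array(c["cam_to_world"]))
    p=(np.atleast_2d(P)@T[:3,:3].T)+T[:3,3]
    return np.c_[c["cx"]+c["fx"]*p[:,0]/-p[:,2], c["cy"]+c["fy"]*p[:,1]/p[:,2]]
def save(cam,name):
    im=imaging.grab_frame(cam); cv2.imwrite(f"pics/{name}.png",im[:,:,::-1]); return im
E
python3 - <<'E'
from h import *
a=save("scene","s0"); b=save("side","d0")
s=telemetry.sense(); print(s)
print(imaging.calibration("scene"))
for n in ["slab","stand","tray","lifter","lifter_grip","clip","mat"]:
    for c,z in (("scene",0),("side",0)):
        zz={"slab":26,"lifter_grip":56}.get(n,0)
        for m in imaging.mark_of(c,n)[:3]:
            print(n,c,np.round(m["conf"],2),np.round(m["xy"]),np.round(onz(c,m["xy"],zz)))
o=np.hstack([a,b]); cv2.imwrite("pics/both.png",cv2.resize(o,(800,300))[:,:,::-1])
E
```

```text
{'clock': 0.1, 'qpos': array([-1.21037549e+00,  3.53584551e-01,  1.63403523e+00,  8.73935085e-06,
        1.15518392e+00, -2.38918393e-03]), 'qvel': array([ 0.00073374, -0.00166374, -0.0004719 , -0.00200864, -0.00142227,
        0.00071253]), 'joint_efforts': array([ 2.59470708e-04, -6.06354976e+01, -3.42815995e+01, -9.77467698e-05,
        4.13676171e-03,  1.73000046e-05]), 'eef_pos': array([ 221.6793194 , -583.92967884,  230.6437081 ]), 'tcp_rot': array([-3.14038162e+00, -1.08844855e-05,  3.62806482e-01]), 'contact_force': array([-0.44208168, -0.52249311, -0.75723039]), 'wrist_torque': array([ 0.00390961, -0.03762649,  0.02201553]), 'grasp_force': 0.0, 'opening': 1.0021826078405287}
{'fx': 431.2662214126798, 'fy': 431.2662214126798, 'cx': 252.62077325961707, 'cy': 188.42441984230462, 'cam_to_world': array([[-9.12991118e-02, -6.53153452e-01,  7.51701431e-01,
         1.38107768e+03],
       [ 9.95641214e-01, -7.43145870e-02,  5.63552600e-02,
         1.68514960e+01],
       [ 1.90537488e-02,  7.53570110e-01,  6.57091351e-01,
         8.07893114e+02],
       [ 0.00000000e+00,  0.0000
[... 249 characters left out ...]
and scene 0.69 [213. 158.] [ 329. -188.    0.]
stand scene 0.67 [141. 200.] [ 542. -353.    0.]
stand side 0.9 [348. 209.] [ 323. -208.    0.]
stand side 0.89 [289. 156.] [ 696. -453.    0.]
stand side 0.52 [309. 174.] [ 551. -359.    0.]
tray scene 0.66 [397. 233.] [587. 333.  -0.]
tray side 0.82 [158. 269.] [597. 332.   0.]
lifter scene 0.79 [302. 217.] [558.  89.   0.]
lifter side 0.89 [228. 230.] [563.  95.   0.]
lifter side 0.73 [171. 215.] [764. 129.   0.]
lifter_grip scene 0.67 [310. 177.] [455. 105.  56.]
lifter_grip side 0.85 [248. 228.] [468. 119.  56.]
clip side 0.41 [248. 199.] [626. -83.   0.]
mat scene 0.89 [235. 232.] [632. -82.   0.]
mat side 0.62 [248. 199.] [623. -81.   0.]
```

View pics/s0.png

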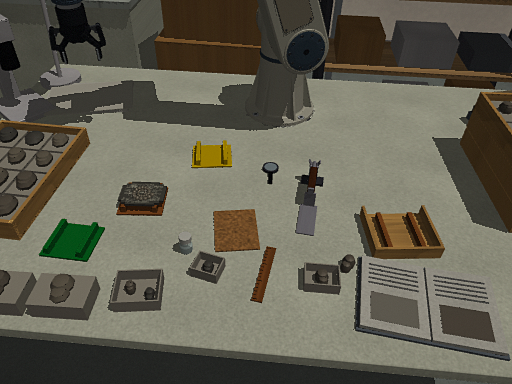

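View pics/d0.png

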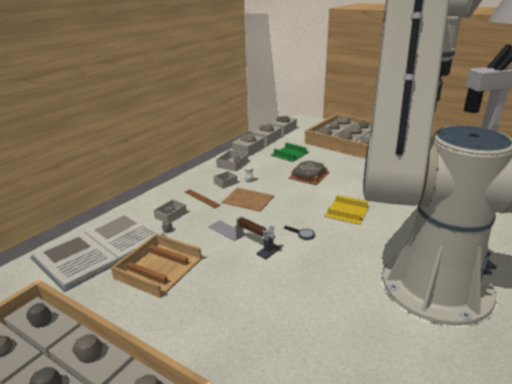

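Scene: slab on the brown stand at (142,196), tray (400,233), lifter in clip (308,200), mat (235,230); green and yellow decoys left and up. Side agrees.

```bash
cat >> h.py <<'E'
def mv(pos,yaw=None,rpy=None,frm=None):
    """tool-axis scaled move from current pose to target"""
    s=telemetry.sense(); p,rt=(s["eef_pos"],s["tcp_rot"]) if frm is None else frm
    A=R.from_euler("xyz",rt); B=R.from_euler("xyz",rpy if rpy is not None else [np.pi,0,yaw])
    print("turn",np.round((A.inv()*B).as_rotvec()/(np.pi/4),3),"shift",np.round(A.inv().apply(np.array(pos)-p)/200,4))
E
python3 - <<'E'
from h import *
s=telemetry.sense()
c=imaging.calibration("wrist"); T=np.array(c["cam_to_world"]); print({k:c[k] for k in("fx","cx","cy")})
A=R.from_euler("xyz",s["tcp_rot"]).as_matrix()
print("cam in tool",A.T@(T[:3,3]-s["eef_pos"])); print(np.round(A.T@T[:3,:3],3))
mv([470,-345,300],yaw=0)
E
```

```text
{'fx': 289.9669465545597, 'cx': 251.74891727361916, 'cy': 190.01617305030533}
cam in tool [  85.02837088   -0.2355949  -142.58161205]
[[ 0.001  0.945  0.328]
 [ 1.    -0.001 -0.001]
 [-0.001  0.328 -0.945]]
turn [-0.     0.     0.462] shift [ 1.5849 -0.6781 -0.3436]
```

Call:
step_arm([
  [[0,0,0.46],[1,-0.6,0.1],1],
  [[0,0,0.46],[1,-0.6,0.1],1],
  [[0,0,0.46],[1,-0.6,0.1],1],
  [[0,0,0.46],[1,-0.6,0.1],1],
  [[0,0,0.46],[1,-0.6,0.1],1],
  [[0,0,0.46],[1,-0.6,0.1],1],
])

```text
clock: 1.4
eef_pos: [368.1, -397.8, 211.0]
tcp_rot: [-3.14, -0.0, 0.005]
contact_force: [-0.7, -0.9, 0.2]
opening: 1.001
grasp_force: 0.0
```

```bash
python3 -c "
from h import *
mv([490,-345,200],yaw=0)"
```

```text
turn [-0.002 -0.     0.006] shift [ 0.6105 -0.2608  0.0555]
```

Call:
step_arm([
  [[0,0,0],[0.6,-0.26,0.05],1],
  [[0,0,0],[0.6,-0.26,0.05],1],
  [[0,0,0],[0.6,-0.26,0.05],1],
  [[0,0,0],[0.6,-0.26,0.05],1],
  [[0,0,0],[0.6,-0.26,0.05],1],
])

```text
clock: 1.9
eef_pos: [486.1, -349.1, 201.0]
tcp_rot: [3.142, 0.001, 0.003]
contact_force: [-0.2, -0.5, -0.1]
opening: 1.001
grasp_force: 0.0
```

```bash
python3 -c "
from h import *
s=telemetry.sense();print(s['eef_pos'],s['qvel'])
np.save('T1.npy',imaging.calibration('wrist')['cam_to_world'])
save('wrist','w1')
for n in ['slab','stand']:
  for m in imaging.mark_of('wrist',n)[:2]: print(n,m,onz('wrist',m['xy'],26 if n=='slab' else 0))
# next: tray view
mv([540,330,220],yaw=0)
"
```

```text
[ 486.09325872 -349.1020579   201.02641847] [-0.02565133 -0.01502632  0.01716211 -0.00428387  0.00046001 -0.00138849]
slab {'xy': [242.7, 113.9], 'conf': 0.59} [ 545.14487546 -339.81582849   26.        ]
stand {'xy': [141.9, 276.9], 'conf': 0.61} [ 321.18230018 -195.97586248    0.        ]
turn [0.    0.    0.001] shift [ 0.2762 -3.3984 -0.0937]
```

View pics/w1.png

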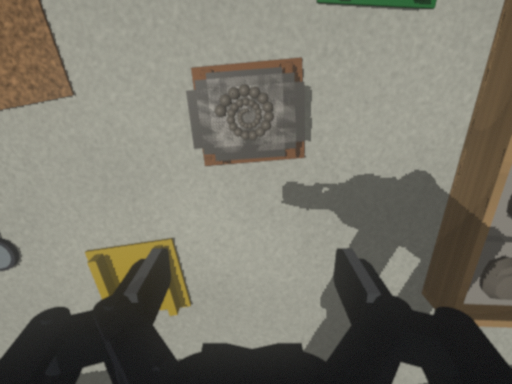

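```bash
python3 -c "
import cv2
a=cv2.imread('pics/w1.png')[50:175,180:320]
cv2.imwrite('pics/w1c.png',cv2.resize(a,None,fx=4.8,fy=4.8,interpolation=cv2.INTER_CUBIC))"
```

```text
(no output)
```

View pics/w1c.png

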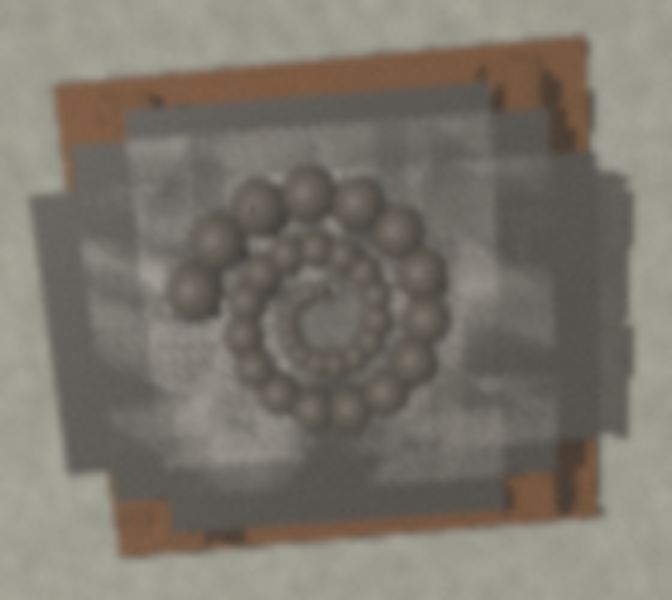

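Call:
step_arm([
  [[0,0,0],[0.2,-1,-0.1],1],
  [[0,0,0],[0.2,-1,-0.1],1],
  [[0,0,0],[0.2,-1,-0.1],1],
  [[0,0,0],[0.2,-1,-0.1],1],
  [[0,0,0],[0.2,-1,-0.1],1],
])

```text
clock: 2.55
eef_pos: [526.0, -145.5, 222.3]
tcp_rot: [-3.141, -0.001, 0.003]
contact_force: [-0.0, -0.8, -0.5]
opening: 1.002
grasp_force: 0.0
```

Call:
step_arm([
  [[0,0,0],[0.02,-1,0],1],
  [[0,0,0],[0.02,-1,0],1],
  [[0,0,0],[0.02,-1,0],1],
  [[0,0,0],[0.02,-1,0],1],
  [[0,0,0],[0.02,-1,0],1],
])

```text
clock: 3.05
eef_pos: [529.4, 54.7, 221.6]
tcp_rot: [-3.14, -0.001, 0.004]
contact_force: [-0.2, 0.3, 1.0]
opening: 1.0
grasp_force: 0.0
```

```bash
python3 -c "
from h import *
s=telemetry.sense();print(s['eef_pos'],s['tcp_rot'])
save('wrist','w2')
np.save('T2.npy',imaging.calibration('wrist')['cam_to_world'])
for n in ['lifter','lifter_grip','clip','mat','tray']:
  for m in imaging.mark_of('wrist',n)[:2]: print(n,m,onz('wrist',m['xy'],56 if n=='lifter_grip' else 0))
mv([530,330,220],yaw=0)
"
```

```text
[529.37839097  54.70778166 221.63664502] [-3.14018045e+00 -7.81331896e-04  4.48534820e-03]
lifter {'xy': [219.4, 129.9], 'conf': 0.74} [566.51273167  91.02472072   0.        ]
lifter_grip {'xy': [205.6, 216.8], 'conf': 0.63} [474.22954621 103.36618592  56.        ]
mat {'xy': [364.0, 83.9], 'conf': 0.57} [620.4287478  -83.03219556   0.        ]
tray {'xy': [24.4, 106.0], 'conf': 0.94} [595.22114477 323.55063422   0.        ]
turn [ 0.     0.    -0.001] shift [ 1.3000e-03 -1.4035e+00  6.1000e-03]
```

```bash
cat > fit.py <<'E'
from h import *
c=imaging.calibration("wrist")
def P(T,uv,z):
    uv=np.atleast_2d(np.array(uv,float))
    d=np.c_[(uv[:,0]-c["cx"])/c["fx"],-(uv[:,1]-c["cy"])/c["fy"],-np.ones(len(uv))]@T[:3,:3].T
    return T[:3,3]+d*((z-T[2,3])/d[:,2])[:,None]
def ang(a,b): return np.degrees(np.arctan2(b[1]-a[1],b[0]-a[0]))
E
python3 - <<'E'
from fit import *
T=np.load('T1.npy'); q=lambda l:np.array(l)/4.8+[180,50]
B=P(T,q([[55,88],[585,38],[120,556],[602,515]]),6); TL,TR,BL,BR=B
print("base",B.mean(0)[:2],"sides",[np.linalg.norm(x) for x in(TL-TR,BL-BR,TL-BL,TR-BR)],"ang",ang(BL,TL),ang(BR,TR),ang(TR,TL)-90,ang(BR,BL)-90)
for z in(33,26):
    S=P(T,q([[32,197],[70,473],[632,180],[628,437],[125,110],[490,85],[172,530],[505,508]]),z)
    l,l2,r1,r2,t,t2,b,b2=S
    m=[(l+l2)/2,(r1+r2)/2,(t+t2)/2,(b+b2)/2]
    print("slab",z,np.mean(m,0)[:2],np.linalg.norm(m[0]-m[1]),np.linalg.norm(m[2]-m[3]),"ang",ang(l2,l),ang(r2,r1),ang(t2,t)-90,ang(b2,b)-90, ang(m[1],m[0])-90,ang(m[3],m[2]))
E
```

```text
base [ 543.29125484 -347.85533099] sides [np.float64(118.59852896049786), np.float64(120.09693538204503), np.float64(108.24942975211972), np.float64(108.20927701552205)] ang 4.909222313292756 5.702518021791235 5.1795116972013915 5.200243854211834
slab 33 [ 543.39038088 -346.02590195] 125.87070257232409 89.00971024611684 ang 4.323042411480539 3.172849198933659 3.853539358912812 4.075327572278184 2.8391186804170303 4.272907671942448
slab 26 [ 542.76583592 -345.96836112] 128.70822981457766 91.01627311171578 ang 4.323042411480568 3.172849198933666 3.853539358912826 4.075327572278113 2.8391186804169593 4.272907671942435
```

View pics/w2.png

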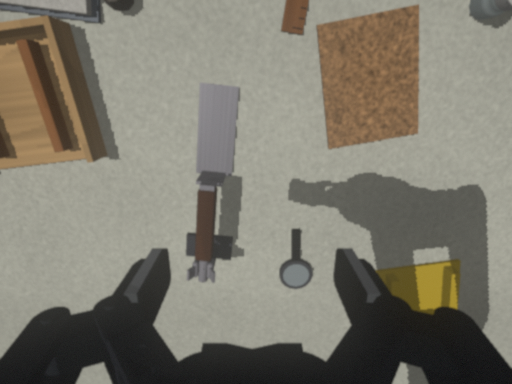

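Call:
step_arm([
  [[0,0,0],[0,-1,0],1],
  [[0,0,0],[0,-1,0],1],
  [[0,0,0],[0,-1,0],1],
  [[0,0,0],[0,-1,0],1],
  [[0,0,0],[0,-1,0],1],
])

```text
clock: 3.85
eef_pos: [529.8, 255.0, 221.3]
tcp_rot: [-3.14, -0.001, 0.003]
contact_force: [0.7, 0.1, 0.1]
opening: 1.001
grasp_force: 0.0
```

```bash
python3 -c "
from h import *
s=telemetry.sense();print(s['eef_pos'],s['tcp_rot'])
a=save('wrist','w3')
np.save('T3.npy',imaging.calibration('wrist')['cam_to_world'])
for n in ['tray','lifter_grip']:
  for m in imaging.mark_of('wrist',n)[:2]: print(n,m,onz('wrist',m['xy'],56 if n=='lifter_grip' else 0))
"
```

```text
[529.75779523 254.98207411 221.34643514] [-3.13953247e+00 -9.08113241e-04  3.36854322e-03]
tray {'xy': [191.3, 104.9], 'conf': 0.88} [596.14739702 323.72770165   0.        ]
lifter_grip {'xy': [380.9, 222.2], 'conf': 0.94} [467.71767939  98.76243389  56.        ]
lifter_grip {'xy': [431.5, 271.4], 'conf': 0.54} [400.33285578  25.66874625  56.        ]
```

View pics/w3.png

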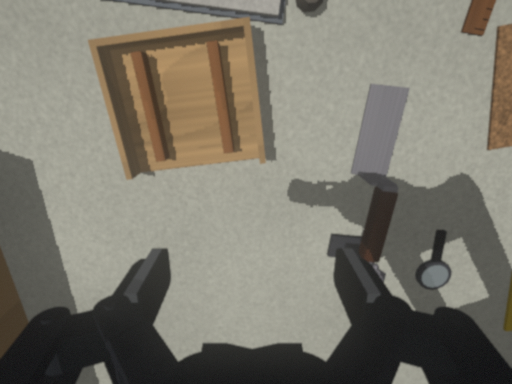

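```bash
python3 - <<'E'
from fit import *
T2=np.load('T2.npy');T3=np.load('T3.npy')
def rect(nm,T,uv,z):
    TL,TR,BL,BR=B=P(T,uv,z)
    print(nm,B.mean(0)[:2],"sides",[round(float(np.linalg.norm(x)),1) for x in(TL-TR,BL-BR,TL-BL,TR-BR)],"ang",np.round([ang(BL,TL),ang(BR,TR),ang(TR,TL)-90,ang(BR,BL)-90],1))
rect("blade2",T2,[[202,84],[240,88],[197,173],[234,175]],3)
rect("blade3",T3,[[371,84],[409,89],[352,173],[388,178]],3)
rect("mat",T2,[[317,25],[419,6],[329,148],[418,134]],4)
rect("tray",T3,[[90,40],[250,19],[129,178],[265,160]],36)
a=P(T2,[[207,190],[204,262]],62);print("handle2",a[:,:2],ang(a[1],a[0]))
a=P(T3,[[385,188],[371,255]],62);print("handle3",a[:,:2],ang(a[1],a[0]))
E
python3 -c "
import cv2
a=cv2.imread('pics/w3.png')[10:190,80:275]
b=cv2.imread('pics/w2.png')[75:290,180:250]
cv2.imwrite('pics/w3c.png',cv2.resize(a,None,fx=3.2,fy=3.2,interpolation=cv2.INTER_CUBIC))"
```

```text
blade2 [564.10200458  94.00810546] sides [44.6, 47.8, 108.7, 106.7] ang [-6.3 -4.6 -5.4 -2.9]
blade3 [563.92585831  95.07759103] sides [45.7, 48.0, 108.3, 109.4] ang [-5.  -3.9 -6.7 -7.8]
mat [622.53689615 -85.43402343] sides [110.1, 109.5, 138.4, 139.0] ang [10.8 10.5  9.8  9.5]
tray [598.35587529 326.59892515] sides [163.3, 161.5, 147.3, 144.1] ang [7.8 7.  6.8 8. ]
handle2 [[509.06819077 101.64222949]
 [417.0578691  109.39695843]] -4.817564620889461
handle3 [[512.59751921 106.0216219 ]
 [428.06800474 109.61810266]] -2.4362965170448514
```

View pics/w3c.png

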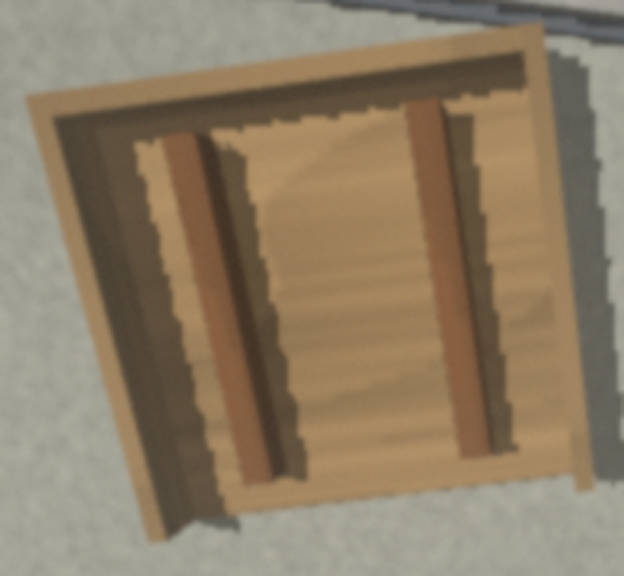

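Run:
```python
from fit import *
T3=np.load('T3.npy'); q=lambda l:np.array(l)/3.2+[80,10]
TL,TR,BL,BR=B=P(T3,q([[27,97],[542,23],[150,542],[592,488]]),36)
print("tray",B.mean(0)[:2],"sides",[round(float(np.linalg.norm(x)),1) for x in(TL-TR,BL-BR,TL-BL,TR-BR)],"ang",np.round([ang(BL,TL),ang(BR,TR),ang(TR,TL)-90,ang(BR,BL)-90],1))
a,b,c1,d=S=P(T3,q([[182,138],[260,482],[424,102],[476,456]]),26)
print("strips",S.mean(0)[:2],np.linalg.norm(a-b),np.linalg.norm(c1-d),np.linalg.norm(a-c1),np.linalg.norm(b-d),ang(b,a),ang(d,c1))
mv([469.5,103,130],yaw=np.radians(-5))
```

```text
tray [597.51047636 327.83350702] sides [164.6, 164.1, 148.5, 148.6] ang [7.3 7.1 7.4 7.4]
strips [597.15307318 327.20656687] 117.23701802532986 118.15308790611606 81.26475727974442 81.21999091505896 7.058344974461872 7.040123505938737
turn [0.001 0.001 0.112] shift [-0.2998  0.7339  0.4557]
```

Call:
step_arm([
  [[0,0,0.112],[-0.3,0.734,0.3],1],
  [[0,0,0.112],[-0.3,0.734,0.3],1],
  [[0,0,0.112],[-0.3,0.734,0.3],1],
  [[0,0,0.112],[-0.3,0.734,0.45],1],
  [[0,0,0.112],[-0.3,0.734,0.45],1],
  [[0,0,0.112],[-0.3,0.734,0.45],1],
])

```text
clock: 4.6
eef_pos: [469.6, 102.9, 131.6]
tcp_rot: [3.141, 0.001, -0.09]
contact_force: [0.7, -0.3, 1.4]
opening: 1.0
grasp_force: 0.0
```

Run:
```python
from fit import *
save('wrist','w4')
T=imaging.calibration('wrist')['cam_to_world']; np.save('T4.npy',T)
for n,z in [('lifter',0),('lifter_grip',56)]:
  for m in imaging.mark_of('wrist',n)[:2]: print(n,m,onz('wrist',m['xy'],z))
mv([469.5,103,37],yaw=np.radians(-5))
```

```text
lifter {'xy': [250.0, 74.4], 'conf': 0.59} [568.52851642  97.76106352   0.        ]
lifter_grip {'xy': [245.0, 200.3], 'conf': 0.8} [471.7052532  110.38572038  56.        ]
lifter_grip {'xy': [248.6, 76.2], 'conf': 0.21} [564.82000965  99.15239557  56.        ]
turn [-0.001 -0.003  0.001] shift [-0.0087  0.01    0.4786]
```

View pics/w4.png

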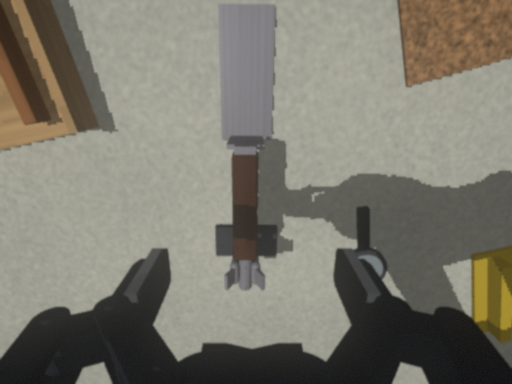

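Run:
```python
from fit import *
T=np.load('T4.npy')
a=P(T,[[245,155],[245,205],[245,258]],67);print(a,ang(a[2],a[0]))
TL,TR,BL,BR=B=P(T,[[220,4],[276,5],[221,138],[272,137]],3)
print("blade",B.mean(0)[:2],[round(float(np.linalg.norm(x)),1) for x in(TL-TR,BL-BR,TL-BL,TR-BR)],"ang",np.round([ang(BL,TL),ang(BR,TR),ang(TR,TL)-90,ang(BR,BL)-90],1))
```

```text
[[510.71458022 105.41064335  67.        ]
 [471.62868647 109.12977958  67.        ]
 [424.65681988 113.59928901  67.        ]] -5.4354946676455
blade [567.0181225  99.5577564] [45.5, 47.7, 108.5, 106.8] ang [-6.6 -5.4 -5.9 -3.9]
```

Run:
```python
from fit import *
for i in range(2):
  s=telemetry.sense(); T=imaging.calibration('wrist')['cam_to_world']; im=save('wrist','w5')
  print(s['eef_pos'],s['tcp_rot'],T[:3,3])
  for n,z in [('lifter',0),('lifter_grip',56)]:
    for m in imaging.mark_of('wrist',n)[:1]: print(n,m,P(T,m['xy'],z))
d=cv2.absdiff(im,cv2.imread('pics/w4.png')[:,:,::-1]); print(d.mean(),d.max())
h=cv2.cvtColor(im,cv2.COLOR_RGB2GRAY)
for row in (60,120,170,190): print(row,h[row,210:290:2])
```

```text
[471.15247006 104.77657261 132.73518987] [-3.14064896e+00 -2.63697735e-03 -8.65510276e-02] [555.37656814  97.59048161 275.53038771]
lifter {'xy': [249.6, 77.2], 'conf': 0.75} [[566.33088037  98.74115275   0.        ]]
lifter_grip {'xy': [245.8, 199.2], 'conf': 0.89} [[472.59968079 109.65182446  56.        ]]
[470.396369   104.96494639 132.21117678] [-3.14099016e+00 -1.77606472e-03 -8.55453895e-02] [554.74588289  97.90108367 274.90779682]
lifter {'xy': [249.2, 74.9], 'conf': 0.55} [[567.32538495  99.17158488   0.        ]]
lifter_grip {'xy': [244.8, 201.4], 'conf': 0.76} [[470.12389117 110.76955626  56.        ]]
3.6608683268229165 104
60 [164 164 165 166 168 168 158 141 138 137 138 138 134 135 135 134 131 132
 132 131 131 131 129 130 132 129 129 131 129 127 126 128 125 126 156 160
 164 166 164 162]
120 [172 169 167 162 163 163 159 142 134 130 129 133 129 128 131 129 126 127
 128 127 128 125 126 129 127 126 126 127 123 123 125 124 124 156 162 162
 161 160 161 162]
170 [164 162 164 165 167 167 162 158 158 161 163 161 129  72  69  67  69  68
  68  68  64  66  66  62  62  63  90  95  96  97  97  94  94  93  95  95
  96  96 110 158]
190 [164 164 165 164 161 163 162 162 161 163 170 170 138  74  69  67  68  68
  66  66  63  62  64  63  61  66  94  94  94  97  95  93  91  92  91  94
  95  95  96 122]
```

Call:
step_arm([
  [[0,0,0],[0.005,-0.015,0.2],1],
  [[0,0,0],[0.005,-0.015,0.3],1],
  [[0,0,0],[0.005,-0.015,0.4],1],
  [[0,0,0],[0.005,-0.015,0.47],1],
  [[0,0,0],[0.005,-0.015,0.475],1],
  [[0,0,0],[0.005,-0.015,0.475],1],
  [[0,0,0],[0.005,-0.015,0.475],0.3],
  [[0,0,0],[0.005,-0.015,0.475],-0.2],
], squeeze=30)

```text
clock: 5.85
eef_pos: [471.3, 107.3, 37.1]
tcp_rot: [-3.141, -0.001, -0.086]
contact_force: [-0.0, -0.2, -0.4]
opening: 0.691
grasp_force: 0.0
```

Call:
step_arm([
  [[0,0,0],[0,0,0],-0.4],
  [[0,0,0],[0,0,0],-1],
  [[0,0,0],[0,0,0],-1],
  [[0,0,0],[0,0,0],-1],
], squeeze=30)

```text
clock: 6.25
eef_pos: [471.0, 107.3, 36.6]
tcp_rot: [-3.141, -0.001, -0.087]
contact_force: [-0.5, 1.9, 4.7]
opening: 0.229
grasp_force: 35.2
```

Call:
step_arm([
  [[0,0,0],[0,0,0],-1],
  [[0,0,0],[0,0,0],-1],
  [[0,0,0],[0,0,-0.02],-1],
  [[0,0,0],[0,0,-0.05],-1],
  [[0,0,0],[0,0,-0.1],-1],
  [[0,0,0],[0,0,-0.2],-1],
  [[0,0,0],[0,0,-0.35],-1],
  [[0,0,0],[0,0,-0.35],-1],
], squeeze=110)

```text
clock: 7.05
eef_pos: [472.8, 107.2, 109.9]
tcp_rot: [-3.141, -0.005, -0.086]
contact_force: [0.4, -0.1, -1.4]
opening: 0.211
grasp_force: 109.0
```

Run:
```python
from fit import *
T=imaging.calibration('wrist')['cam_to_world']; im=save('wrist','w6'); s=telemetry.sense()
print(s['eef_pos'],s['wrist_torque'],s['contact_force'],s['grasp_force'])
h=cv2.cvtColor(im,cv2.COLOR_RGB2GRAY)
g=cv2.Sobel(cv2.GaussianBlur(h,(3,3),0),cv2.CV_32F,1,0)
for r_ in (20,50,80,110,140): 
    i=np.argsort(-abs(g[r_,190:320]))[:5]+190; print(r_,sorted(zip(i.tolist(),g[r_,i].astype(int).tolist())))
for r_ in (240,250): print(h[r_,150:350:4])
```

```text
[471.89031786 107.09642177 108.28280594] [-0.02426137  0.0904662   0.01399414] [ 0.23919442  0.85715024 -2.43148291] 108.94772171974182
20 [(209, -51), (210, -53), (295, -75), (296, -83), (297, -49)]
50 [(210, -54), (211, -58), (293, -52), (294, -76), (295, -64)]
80 [(211, -43), (212, -50), (292, -72), (293, -81), (294, -49)]
110 [(213, -88), (214, -65), (291, -68), (318, 81), (319, 172)]
140 [(214, -89), (316, 85), (317, 171), (318, 172), (319, 86)]
[178 186 179 179 179 187 184 183 185 187 188 180 184 183 181 182 186  92
  85  88  75  70  71  71  66  67  66  63  64  62  61  60  76  70 156 171
 169 102 106 105 104 102 103 120 177 174 125 103 102 102]
[182 182 181 182 185 181 185 185 178 186 190 179 182 185 177  62  57  59
  87  87  68  69  68  67  65  65  64  61  62  62  59  61  75  76  44  45
  47 159 122 104 106 105 117 170 177 178 184 184 176 169]
```

View pics/w6.png

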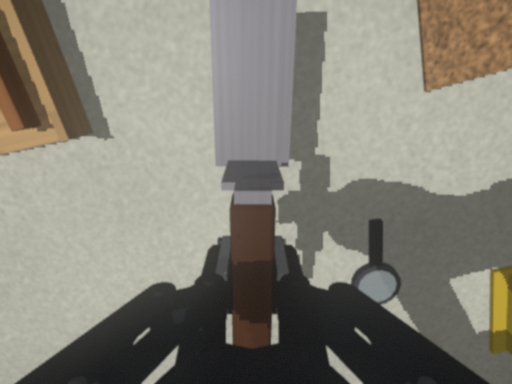

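Run:
```python
from fit import *
mv([460,-80,150],yaw=0.0)
mv([450,-240,150],yaw=0.084,frm=([460,-80,150],[np.pi,0,0]))
```

```text
turn [-0.001 -0.005 -0.109] shift [ 0.0218  0.937  -0.2091]
turn [ 0.     0.    -0.107] shift [-0.05  0.8   0.  ]
```

Call:
step_arm([
  [[0,0,-0.05],[0,0.1,-0.2],-1],
  [[0,0,-0.1],[0.02,0.3,-0.2],-1],
  [[0,0,-0.1],[0.02,0.5,-0.2],-1],
  [[0,0,-0.1],[0.02,0.72,-0.2],-1],
  [[0,0,-0.11],[0.02,0.93,-0.2],-1],
  [[0,0,-0.11],[0.02,0.94,-0.2],-1],
])

```text
clock: 7.7
eef_pos: [457.1, -84.3, 145.6]
tcp_rot: [3.14, 0.002, -0.003]
contact_force: [0.2, 0.7, -1.9]
opening: 0.218
grasp_force: 108.9
```

Call:
step_arm([
  [[0,0,-0.05],[0,0.15,0],-1],
  [[0,0,-0.1],[-0.02,0.35,0],-1],
  [[0,0,-0.107],[-0.05,0.55,0],-1],
  [[0,0,-0.107],[-0.05,0.72,0],-1],
  [[0,0,-0.107],[-0.05,0.8,0],-1],
  [[0,0,-0.107],[-0.05,0.8,0],-1],
  [[0,0,-0.107],[-0.05,0.8,0],-1],
])

```text
clock: 8.4
eef_pos: [447.9, -239.6, 145.6]
tcp_rot: [-3.14, 0.001, 0.083]
contact_force: [-0.1, 0.4, -3.0]
opening: 0.213
grasp_force: 109.0
```

Run:
```python
from fit import *
s=telemetry.sense(); T=np.array(imaging.calibration('wrist')['cam_to_world']); im=save('wrist','w7'); np.save('T7.npy',T)
print(s['eef_pos'],s['tcp_rot'])
def brown(im):
    h=cv2.cvtColor(im,cv2.COLOR_RGB2HSV); return ((h[...,0]<18)&(h[...,1]>90)&(h[...,2]>50)).astype(np.uint8)
for f,T_,box in (('w1',np.load('T1.npy'),(180,40,330,180)),('w7',T,(265,0,512,200))):
    i=cv2.imread(f'pics/{f}.png')[:,:,::-1].copy(); m=brown(i); x0,y0,x1,y1=box; k=np.zeros_like(m);k[y0:y1,x0:x1]=1;m*=k
    n,l,st,_=cv2.connectedComponentsWithStats(m); ids=[j for j in range(1,n) if st[j,4]>40]; print(f,[st[j].tolist() for j in ids])
    yy,xx=np.where(np.isin(l,ids)); Q=P(T_,np.c_[xx,yy],6)[:,:2].astype(np.float32)
    print(cv2.minAreaRect(Q))
for n,z in (('slab',26),('stand',0)):
  for m in imaging.mark_of('wrist',n)[:2]: print(n,m,P(T,m['xy'],z))
```

```text
[ 447.90233286 -239.58262286  145.63696905] [-3.14031012e+00  1.36480577e-03  8.34256691e-02]
w1 [[192, 58, 110, 23, 882], [299, 142, 5, 15, 56], [231, 149, 66, 14, 224], [205, 155, 18, 10, 118]]
((543.969970703125, -347.048583984375), (107.70328521728516, 117.76982879638672), 5.094823360443115)
w7 [[316, 20, 139, 24, 990], [311, 129, 122, 17, 782]]
((544.1488037109375, -346.213134765625), (107.60519409179688, 118.65193939208984), 5.049630641937256)
slab {'xy': [383.0, 85.5], 'conf': 0.67} [[ 544.77892184 -343.11442911   26.        ]]
stand {'xy': [204.3, 276.1], 'conf': 0.86} [[ 321.10619374 -194.17272008    0.        ]]
```

Run:
```python
from fit import *
mv([318.3,-364.5,140],yaw=0.086); mv([318.3,-364.5,50],yaw=0.086); mv([447.9,-353.2,50],yaw=.086,frm=([318.3,-364.5,50],[np.pi,0,.086]))
```

```text
turn [-0.001  0.001 -0.001] shift [-0.7011  0.5691  0.0304]
turn [-0.001  0.001 -0.001] shift [-0.7008  0.5693  0.4804]
turn [0. 0. 0.] shift [ 6.505e-01 -6.000e-04 -0.000e+00]
```

Call:
step_arm([
  [[0,0,0],[-0.15,0.12,0],-1],
  [[0,0,0],[-0.33,0.27,0],-1],
  [[0,0,0],[-0.51,0.42,0],-1],
  [[0,0,0],[-0.66,0.54,0.02],-1],
  [[0,0,0],[-0.7,0.57,0.15],-1],
  [[0,0,0],[-0.7,0.57,0.33],-1],
  [[0,0,0],[-0.7,0.57,0.48],-1],
  [[0,0,0],[-0.7,0.57,0.48],-1],
])

```text
clock: 9.35
eef_pos: [316.9, -363.1, 47.4]
tcp_rot: [-3.136, 0.004, 0.085]
contact_force: [0.5, -0.2, -1.3]
opening: 0.216
grasp_force: 108.8
```

Call:
step_arm([
  [[0,0,0],[0,0,0],-1],
  [[0,0,0],[0,0,0],-1],
])

```text
clock: 9.55
eef_pos: [319.6, -366.3, 51.8]
tcp_rot: [3.14, -0.001, 0.085]
contact_force: [0.3, 0.2, -2.6]
opening: 0.213
grasp_force: 108.9
```

Run:
```python
from fit import *
s=telemetry.sense(); print(s['eef_pos'],s['tcp_rot'],s['wrist_torque'])
T=np.array(imaging.calibration('wrist')['cam_to_world']); im=save('wrist','w8')
mv([447.9,-353.2,50],yaw=.086)
h=cv2.cvtColor(im,cv2.COLOR_RGB2GRAY)
g=cv2.Sobel(cv2.GaussianBlur(h,(3,3),0),cv2.CV_32F,1,0)
for r_ in (5,20,50,80,110,140): 
    i=np.argsort(-abs(g[r_,190:320]))[:6]+190; print(r_,sorted(zip(i.tolist(),g[r_,i].astype(int).tolist())))
```

```text
[ 319.5912034  -366.33461412   51.75195387] [ 3.13989013e+00 -1.31131461e-03  8.48225300e-02] [-0.00290098  0.13649034 -0.07110345]
turn [ 0.003 -0.002 -0.002] shift [ 0.6446 -0.0121  0.0105]
5 [(296, -81), (297, -74), (304, 85), (305, 159), (306, 161), (307, 87)]
20 [(295, -73), (296, -79), (302, 88), (303, 174), (304, 176), (305, 91)]
50 [(294, -84), (295, -64), (298, 65), (299, 148), (300, 171), (301, 112)]
80 [(292, -64), (293, -74), (298, 80), (299, 169), (300, 179), (301, 101)]
110 [(213, -77), (291, -76), (297, 66), (298, 142), (299, 168), (300, 115)]
140 [(213, -72), (214, -96), (215, -74), (294, 141), (295, 167), (296, 113)]
```

Call:
step_arm([
  [[0,0,0],[0.08,-0.006,0.005],-1],
  [[0,0,0],[0.17,-0.006,0.005],-1],
  [[0,0,0],[0.27,-0.006,0.005],-1],
  [[0,0,0],[0.37,-0.006,0.005],-1],
  [[0,0,0],[0.47,-0.006,0.005],-1],
  [[0,0,0],[0.56,-0.006,0.005],-1],
  [[0,0,0],[0.62,-0.006,0.005],-1],
  [[0,0,0],[0.645,-0.006,0.005],-1],
])

```text
clock: 10.4
eef_pos: [448.4, -353.7, 49.1]
tcp_rot: [3.141, -0.0, 0.085]
contact_force: [-0.6, 0.2, -1.7]
opening: 0.219
grasp_force: 108.9
```

Call:
step_arm([
  [[0,0,0],[0,0,0],-1],
  [[0,0,0],[0,0,0],-1],
])

```text
clock: 10.6
eef_pos: [446.2, -353.7, 49.1]
tcp_rot: [-3.141, 0.001, 0.084]
contact_force: [0.1, -0.6, -2.3]
opening: 0.215
grasp_force: 108.9
```

Run:
```python
from fit import *
s=telemetry.sense(); print(s['eef_pos'],s['tcp_rot'],s['contact_force'])
T=np.array(imaging.calibration('wrist')['cam_to_world']); im=save('wrist','w9'); np.save('T9.npy',T)
for m in imaging.mark_of('wrist','slab')[:2]: print(m,P(T,m['xy'],26))
A=R.from_euler('xyz',s['tcp_rot'])
print(imaging.recognise('wrist','slab')[:1])
for m in imaging.mark_of('wrist','slab')[:1]: print('in tool',A.inv().apply(P(T,m['xy'],26)[0]-s['eef_pos']))
```

```text
[ 446.20992709 -353.67189882   49.05240624] [-3.14097353e+00  8.38659258e-04  8.38532270e-02] [ 0.10525251 -0.58296648 -2.33179677]
{'xy': [248.5, 61.5], 'conf': 0.78} [[ 544.33377945 -343.46955427   26.        ]]
[{'extent': [119.3, 0.0, 256.6, 151.2], 'conf': 0.72}]
in tool [98.65287793 -1.93391319 22.97087992]
```

View pics/w9.png

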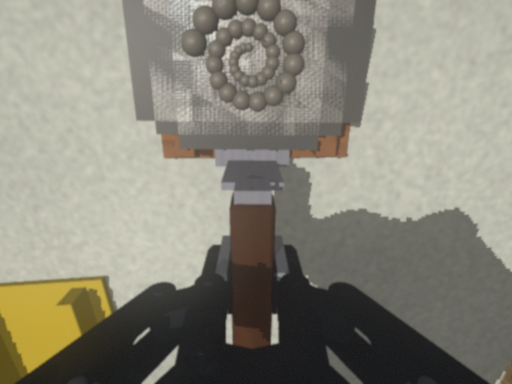

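Call:
step_arm([
  [[0,0,0],[0,0,-0.02],-1],
  [[0,0,0],[0,0,-0.035],-1],
  [[0,0,0],[0,0,-0.05],-1],
  [[0,0,0],[0,0,-0.065],-1],
  [[0,0,0],[0,0,-0.085],-1],
  [[0,0,0],[0,0,-0.12],-1],
  [[0,0,0],[0,0,-0.16],-1],
  [[0,0,0],[0,0,-0.2],-1],
])

```text
clock: 11.6
eef_pos: [447.0, -353.9, 90.1]
tcp_rot: [3.142, -0.0, 0.084]
contact_force: [0.2, -0.9, -2.9]
opening: 0.216
grasp_force: 108.8
```

Call:
step_arm([
  [[0,0,0],[0,0,-0.04],-1],
  [[0,0,0],[0,0,-0.09],-1],
  [[0,0,0],[0,0,-0.13],-1],
  [[0,0,0],[0,0,-0.16],-1],
  [[0,0,0],[0,0,-0.18],-1],
  [[0,0,0],[0,0,-0.18],-1],
])

```text
clock: 12.2
eef_pos: [447.2, -354.1, 125.9]
tcp_rot: [3.141, -0.001, 0.084]
contact_force: [0.5, 0.2, -3.9]
opening: 0.213
grasp_force: 108.8
```

Run:
```python
from fit import *
s=telemetry.sense(); print(s['eef_pos'],s['tcp_rot'],s['wrist_torque'],s['contact_force'])
T=np.array(imaging.calibration('wrist')['cam_to_world']); im=save('wrist','w10'); np.save('T10.npy',T)
A=R.from_euler('xyz',s['tcp_rot'])
print(imaging.recognise('wrist','slab')[:1])
for m in imaging.mark_of('wrist','slab')[:1]: print(m,'in tool',A.inv().apply(P(T,m['xy'],s['eef_pos'][2]-33.5)[0]-s['eef_pos']))
h=cv2.cvtColor(im,cv2.COLOR_RGB2GRAY)
print([h[r_,60:460:4].tolist() for r_ in (60,)])
print(h[100:200:2,252].tolist()); print(h[100:200:2,195].tolist())
c7=597.3,327.5; y=np.radians(7.2)
f=np.array([c7[0]-98.5*np.cos(y),c7[1]-98.5*np.sin(y),110]); print(f); mv(f,yaw=y)
```

```text
[ 447.16407808 -354.05821595  125.86328454] [ 3.14099930e+00 -6.34212605e-04  8.39455073e-02] [0.00604401 0.25417874 0.0067479 ] [ 0.49298954  0.18966658 -3.87097302]
[{'extent': [128.7, 0.0, 237.4, 149.2], 'conf': 0.69}]
{'xy': [245.8, 64.7], 'conf': 0.65} in tool [97.9051825  -3.55006655 33.5599989 ]
[[189, 193, 194, 196, 199, 197, 188, 194, 199, 197, 193, 190, 194, 191, 198, 198, 198, 190, 195, 168, 135, 136, 135, 133, 133, 133, 132, 131, 129, 129, 127, 127, 128, 118, 96, 99, 116, 121, 109, 105, 87, 91, 117, 117, 110, 95, 112, 110, 109, 109, 107, 104, 107, 98, 93, 105, 107, 117, 112, 92, 101, 100, 100, 101, 99, 100, 99, 99, 100, 100, 99, 101, 101, 100, 100, 108, 113, 163, 192, 193, 198, 193, 193, 194, 192, 192, 190, 195, 196, 198, 199, 194, 191, 194, 194, 197, 199, 189, 194, 197]]
[129, 129, 108, 116, 105, 95, 103, 105, 105, 104, 104, 103, 103, 103, 103, 102, 103, 103, 102, 103, 103, 101, 102, 113, 144, 146, 146, 146, 147, 146, 123, 92, 92, 93, 91, 93, 92, 92, 93, 92, 92, 92, 93, 93, 94, 112, 143, 147, 145, 146]
[119, 118, 118, 117, 118, 117, 115, 116, 114, 114, 113, 115, 115, 114, 115, 114, 115, 114, 113, 113, 113, 113, 114, 143, 199, 200, 197, 201, 203, 198, 198, 198, 201, 202, 200, 199, 199, 199, 198, 198, 199, 198, 198, 199, 201, 201, 200, 203, 203, 201]
[499.57670192 315.15467649 110.        ]
turn [-0.001  0.001 -0.053] shift [ 0.5438 -3.3102  0.0759]
```

Call:
step_arm([
  [[0,0,0],[0.005,-0.03,0],-1],
  [[0,0,0],[0.015,-0.09,0],-1],
  [[0,0,0],[0.03,-0.18,0],-1],
  [[0,0,-0.005],[0.05,-0.3,0],-1],
  [[0,0,-0.008],[0.07,-0.425,0],-1],
  [[0,0,-0.01],[0.09,-0.55,0],-1],
  [[0,0,-0.013],[0.11,-0.675,0],-1],
  [[0,0,-0.016],[0.13,-0.8,0],-1],
])

```text
clock: 13.15
eef_pos: [459.0, -189.8, 125.2]
tcp_rot: [-3.141, 0.0, 0.097]
contact_force: [0.7, 0.5, -3.3]
opening: 0.216
grasp_force: 108.8
```

Call:
step_arm([
  [[0,0,-0.002],[0.02,-0.125,0],-1],
  [[0,0,-0.005],[0.04,-0.25,0],-1],
  [[0,0,-0.007],[0.06,-0.375,0],-1],
  [[0,0,-0.01],[0.08,-0.5,0],-1],
  [[0,0,-0.012],[0.1,-0.625,0],-1],
  [[0,0,-0.015],[0.12,-0.75,0],-1],
  [[0,0,-0.018],[0.14,-0.875,0],-1],
  [[0,0,-0.02],[0.16,-1,0],-1],
])

```text
clock: 13.95
eef_pos: [471.0, 12.1, 125.3]
tcp_rot: [-3.141, 0.0, 0.113]
contact_force: [1.1, -0.4, -3.2]
opening: 0.211
grasp_force: 108.8
```

Call:
step_arm([
  [[0,0,-0.002],[0.02,-0.125,0],-1],
  [[0,0,-0.005],[0.04,-0.25,0],-1],
  [[0,0,-0.007],[0.06,-0.375,0],-1],
  [[0,0,-0.01],[0.08,-0.5,0],-1],
  [[0,0,-0.012],[0.1,-0.61,0],-1],
  [[0,0,-0.015],[0.12,-0.7,0],-1],
  [[0,0,-0.018],[0.13,-0.76,0],-1],
  [[0,0,-0.018],[0.135,-0.78,0],-1],
])

```text
clock: 14.75
eef_pos: [480.6, 169.4, 125.2]
tcp_rot: [-3.141, 0.0, 0.128]
contact_force: [1.2, 0.2, -2.3]
opening: 0.217
grasp_force: 108.8
```

Run:
```python
from fit import *
s=telemetry.sense(); print(s['eef_pos'],s['tcp_rot'],s['wrist_torque'])
T=np.array(imaging.calibration('wrist')['cam_to_world']); im=save('wrist','w11'); np.save('T11.npy',T)
A=R.from_euler('xyz',s['tcp_rot'])
for m in imaging.mark_of('wrist','slab')[:1]: print(m,'in tool',A.inv().apply(P(T,m['xy'],s['eef_pos'][2]-33.5)[0]-s['eef_pos']))
for m in imaging.mark_of('wrist','tray')[:1]: print(m,P(T,m['xy'],0))
y=np.radians(7.2)
f=np.array([597.3-98.5*np.cos(y),327.5-98.5*np.sin(y),126]); print(f); mv(f,yaw=y)
```

```text
[480.56599372 169.43155885 125.2396133 ] [-3.14139734e+00  2.68997358e-04  1.28115315e-01] [-0.03234992  0.23649094 -0.03079983]
{'xy': [248.1, 65.1], 'conf': 0.76} in tool [97.70138363 -2.25335559 33.47416055]
{'xy': [76.3, 24.1], 'conf': 0.87} [[596.07366968 328.79753119   0.        ]]
[499.57670192 315.15467649 126.        ]
turn [0.    0.001 0.002] shift [ 0.186  -0.7189 -0.0042]
```

Call:
step_arm([
  [[0,0,0],[0.01,-0.04,0],-1],
  [[0,0,0],[0.03,-0.12,0],-1],
  [[0,0,0],[0.06,-0.23,0],-1],
  [[0,0,0],[0.09,-0.35,0],-1],
  [[0,0,0],[0.12,-0.47,0],-1],
  [[0,0,0],[0.15,-0.59,0.02],-1],
  [[0,0,0],[0.175,-0.68,0.05],-1],
  [[0,0,0],[0.185,-0.718,0.1],-1],
])

```text
clock: 15.7
eef_pos: [500.7, 317.4, 105.2]
tcp_rot: [-3.141, -0.002, 0.127]
contact_force: [-0.1, 0.2, -3.0]
opening: 0.213
grasp_force: 108.8
```

Call:
step_arm([
  [[0,0,0],[0,0,0.05],-1],
  [[0,0,0],[0,0,0.09],-1],
  [[0,0,0],[0,0,0.1],-1],
  [[0,0,0],[0,0,0.1],-1],
  [[0,0,0],[0,0,0.1],-1],
])

```text
clock: 16.2
eef_pos: [500.2, 314.6, 85.5]
tcp_rot: [-3.142, -0.0, 0.126]
contact_force: [-0.0, -0.2, -3.3]
opening: 0.215
grasp_force: 108.8
```

```bash
cat > meas.py <<'E'
from fit import *
import sys
s=telemetry.sense(); print(s['eef_pos'],s['tcp_rot'])
T=np.array(imaging.calibration('wrist')['cam_to_world']); im=save('wrist',sys.argv[1]); np.save(sys.argv[1]+'.npy',T)
z=s['eef_pos'][2]
h=cv2.cvtColor(im,cv2.COLOR_RGB2HSV)
wood=((h[...,0]<25)&(h[...,1]>75)).astype(np.uint8)
strip=((h[...,0]<13)&(h[...,1]>110)).astype(np.uint8)
def runs(v):
    d=np.diff(np.r_[0,v,0].astype(int)); return [(int(a),int(b)) for a,b in zip(np.where(d==1)[0],np.where(d==-1)[0]) if b-a>2]
for r_ in range(20,200,15): print(r_,"wood",runs(wood[r_]),"strip",runs(strip[r_]))
E
python3 meas.py w12
```

```text
[500.20252387 314.62646685  85.54712207] [-3.14151670e+00 -2.48547097e-04  1.25684375e-01]
20 wood [(103, 121), (122, 130), (365, 387)] strip []
35 wood [(105, 131), (363, 385)] strip []
50 wood [(107, 121), (124, 127), (128, 132), (362, 383)] strip []
65 wood [(110, 123), (129, 132), (360, 381)] strip []
80 wood [(112, 127), (358, 379)] strip []
95 wood [(114, 127), (132, 137), (356, 377)] strip []
110 wood [(116, 140), (355, 375)] strip []
125 wood [(119, 132), (137, 160), (335, 373)] strip []
140 wood [(121, 136), (137, 183), (313, 371)] strip []
155 wood [(123, 135), (138, 215), (291, 369)] strip []
170 wood [(126, 136), (166, 172), (344, 367)] strip []
185 wood [] strip []
```

Run:
```python
import cv2,numpy as np
im=cv2.imread('pics/w12.png'); h=cv2.cvtColor(im,cv2.COLOR_BGR2HSV); g=h[...,2]
for r_ in (50,80): print(r_,'L',g[r_,100:150].tolist(),'S',h[r_,100:150,1].tolist(),'R',g[r_,345:395].tolist(),h[r_,345:395,1].tolist())
for c in (128,131,362,365): print(c,h[165:195,c,1].tolist())
for c in (200,252,305): print(c,g[130:170,c].tolist(),h[130:170,c,1].tolist())
```

```text
50 L [195, 196, 197, 198, 199, 200, 198, 198, 197, 197, 197, 197, 198, 197, 197, 198, 197, 189, 156, 116, 98, 93, 93, 94, 94, 92, 92, 93, 95, 96, 96, 96, 96, 100, 116, 132, 140, 142, 141, 141, 139, 141, 140, 140, 141, 140, 139, 139, 139, 140] S [20, 21, 21, 22, 21, 27, 44, 77, 97, 102, 102, 104, 104, 104, 104, 106, 104, 103, 98, 90, 81, 74, 77, 73, 76, 78, 78, 74, 78, 80, 80, 80, 74, 69, 42, 27, 20, 22, 20, 20, 17, 20, 20, 18, 18, 16, 15, 17, 18, 18] R [104, 104, 103, 103, 103, 104, 103, 103, 103, 104, 103, 103, 104, 104, 102, 100, 96, 92, 91, 93, 106, 116, 117, 118, 119, 128, 155, 178, 185, 187, 187, 188, 188, 188, 188, 188, 187, 188, 192, 193, 196, 196, 196, 197, 197, 197, 198, 198, 200, 200] [22, 20, 20, 20, 20, 22, 22, 22, 22, 22, 22, 22, 27, 25, 28, 46, 72, 83, 84, 85, 94, 95, 92, 93, 92, 98, 102, 105, 103, 104, 105, 104, 106, 104, 104, 103, 102, 87, 49, 26, 21, 21, 21, 21, 21, 21, 21, 21, 22, 20]
80 L [208, 207, 207, 204, 202, 202, 202, 202, 202, 204, 203, 201, 201, 199, 198, 199, 199, 199, 199, 199, 199, 192, 162, 124, 102, 96, 97, 98, 98, 96, 95, 97, 98, 99, 100, 98, 99, 106,
[... 1627 characters left out ...]
, 108, 109, 109, 107, 109, 108, 108, 109, 107, 108, 107, 107, 107, 105, 104, 103, 112, 134, 149, 152, 153, 152, 152, 151, 152, 152, 152, 147, 128, 104, 96, 96, 95, 95, 95, 96, 96, 95] [19, 19, 21, 21, 23, 19, 21, 19, 21, 19, 21, 21, 19, 19, 21, 19, 17, 10, 5, 6, 7, 7, 5, 7, 7, 5, 7, 8, 7, 7, 6, 5, 8, 11, 8, 5, 8, 11, 8, 5]
305 [103, 105, 103, 103, 103, 103, 103, 103, 104, 103, 106, 103, 105, 103, 104, 104, 110, 124, 144, 153, 156, 157, 156, 157, 156, 154, 147, 132, 129, 134, 135, 135, 135, 139, 151, 147, 127, 119, 115, 113] [25, 22, 22, 25, 22, 22, 22, 20, 22, 20, 24, 20, 24, 22, 25, 25, 39, 76, 112, 125, 127, 127, 127, 127, 127, 126, 123, 112, 99, 97, 94, 96, 96, 99, 98, 97, 94, 90, 93, 81]
```

Call:
step_arm([
  [[0,0,0],[0.003,-0.009,0.02],-1],
  [[0,0,0],[0.003,-0.009,0.05],-1],
  [[0,0,0],[0.003,-0.009,0.08],-1],
  [[0,0,0],[0.003,-0.009,0.1],-1],
  [[0,0,0],[0.003,-0.009,0.11],-1],
  [[0,0,0],[0.003,-0.009,0.115],-1],
  [[0,0,0],[0.003,-0.009,0.12],-1],
  [[0,0,0],[0.003,-0.009,0.125],-1],
])

```text
clock: 17.05
eef_pos: [500.5, 317.0, 60.4]
tcp_rot: [-3.141, -0.0, 0.126]
contact_force: [-0.3, 0.2, -2.6]
opening: 0.215
grasp_force: 108.8
```

Call:
step_arm([
  [[0,0,0],[0,0,0.005],-1],
  [[0,0,0],[0,0,0.01],-1],
  [[0,0,0],[0,0,0.015],-1],
  [[0,0,0],[0,0,0.022],-1],
  [[0,0,0],[0,0,0.035],-1],
  [[0,0,0],[0,0,0.05],-1],
  [[0,0,0],[0,0,0.05],-1],
  [[0,0,0],[0,0,0.05],-1],
])

```text
clock: 17.85
eef_pos: [500.2, 316.9, 50.1]
tcp_rot: [3.141, 0.0, 0.126]
contact_force: [0.6, -0.2, -1.5]
opening: 0.218
grasp_force: 108.8
```

```bash
python3 meas.py w13 | head -1
python3 - <<'E'
from h import *
s=telemetry.sense(); print(s['wrist_torque'],s['contact_force'])
im=cv2.imread('pics/w13.png'); h=cv2.cvtColor(im,cv2.COLOR_BGR2HSV); g=h[...,2]
for r_ in (50,80): print(r_,'L',h[r_,90:150,1].tolist(),'R',h[r_,345:405,1].tolist())
for c in (128,362): print(c,h[160:215,c,1].tolist())
print(g[120:170,252].tolist())
E
```

```text
[500.22652246 316.87526376  50.10317092] [3.14144799e+00 3.07589558e-04 1.26396567e-01]
[-0.03922414  0.13635552 -0.04027877] [ 1.07263357 -0.57850299 -1.21193413]
50 L [104, 106, 103, 97, 87, 81, 84, 87, 81, 86, 84, 85, 83, 86, 83, 83, 86, 87, 86, 89, 83, 88, 87, 84, 85, 81, 86, 87, 91, 91, 95, 93, 94, 93, 92, 89, 67, 31, 21, 17, 19, 17, 17, 17, 17, 19, 17, 19, 21, 19, 19, 19, 19, 17, 19, 19, 19, 17, 18, 18] R [23, 25, 25, 23, 25, 25, 21, 21, 21, 21, 21, 21, 26, 26, 26, 26, 26, 26, 28, 23, 28, 34, 63, 88, 100, 104, 105, 109, 106, 107, 108, 106, 106, 105, 104, 99, 100, 97, 100, 99, 99, 100, 100, 101, 97, 98, 98, 97, 97, 97, 97, 99, 97, 99, 97, 98, 97, 99, 104, 106]
80 L [103, 103, 102, 103, 102, 102, 103, 102, 94, 84, 83, 81, 81, 84, 83, 82, 83, 82, 82, 82, 81, 85, 82, 86, 84, 85, 83, 85, 82, 89, 85, 85, 87, 88, 91, 92, 89, 93, 90, 81, 56, 30, 22, 20, 21, 20, 20, 18, 20, 20, 20, 22, 20, 20, 22, 22, 20, 18, 18, 18] R [23, 21, 19, 21, 23, 23, 21, 23, 26, 25, 23, 26, 23, 25, 26, 30, 25, 32, 51, 76, 95, 102, 104, 105, 105, 103, 105, 105, 106, 105, 103, 100, 100, 99, 99, 100, 96, 100, 98, 96, 99, 98, 96, 97, 97, 98, 97, 97, 96, 96, 96, 96, 98, 100, 103, 103, 104, 104, 104, 105]
128 [87, 87, 86, 84, 86, 83, 83, 86, 82, 84, 83, 80, 84, 80, 81, 80, 79, 82, 80, 80, 80, 80, 76, 79, 79, 77, 77, 74, 74, 73, 64, 43, 31, 24, 23, 20, 20, 18, 20, 20, 19, 20, 20, 20, 21, 21, 21, 21, 22, 20, 20, 19, 20, 21, 21]
362 [104, 103, 103, 103, 103, 104, 104, 106, 106, 105, 105, 105, 105, 104, 102, 103, 101, 104, 102, 102, 101, 100, 100, 97, 83, 51, 32, 24, 20, 20, 19, 19, 19, 20, 18, 17, 18, 18, 19, 19, 19, 20, 20, 20, 22, 20, 22, 20, 20, 23, 22, 21, 22, 20, 20]
[150, 145, 131, 121, 114, 116, 116, 116, 116, 115, 115, 117, 115, 117, 117, 117, 115, 113, 113, 114, 114, 114, 114, 114, 114, 114, 114, 113, 115, 123, 143, 157, 161, 162, 162, 161, 160, 161, 159, 153, 133, 109, 102, 101, 101, 101, 101, 101, 103, 100]
```

Call:
step_arm([
  [[0,0,0],[-0.04,0,0],-1],
  [[0,0,0],[-0.12,0,0],-1],
  [[0,0,0],[-0.22,0,0],-1],
  [[0,0,0],[-0.33,0,0],-1],
  [[0,0,0],[-0.45,0,0],-1],
  [[0,0,0],[-0.57,0,0],-1],
  [[0,0,0],[-0.68,0,0],-1],
  [[0,0,0],[-0.78,0,0],-1],
])

```text
clock: 18.7
eef_pos: [344.0, 296.8, 50.4]
tcp_rot: [3.142, 0.0, 0.126]
contact_force: [-0.5, -0.0, -2.0]
opening: 0.216
grasp_force: 108.9
```

Call:
step_arm([
  [[0,0,0],[0,0,0],-1],
  [[0,0,0],[0,0,-0.1],-1],
  [[0,0,0],[0,0,-0.3],-1],
  [[0,0,0],[0,0,-0.5],-1],
  [[0,0,0],[0,0,-0.5],-1],
])

```text
clock: 19.2
eef_pos: [348.5, 299.6, 155.1]
tcp_rot: [-3.137, -0.008, 0.126]
contact_force: [-0.4, 0.6, -2.4]
opening: 0.212
grasp_force: 109.0
```

Run:
```python
from fit import *
imaging.grab_frame('scene'); imaging.grab_frame('side')
for c in ('scene','side'):
  for n,z in (('slab',26),('tray',0),('mat',4)):
    for m in imaging.mark_of(c,n)[:1]: print(c,n,m,onz(c,m['xy'],z))
T2=np.load('T2.npy')
# mat at (622.5,-85.4) yaw 10.1deg
y=np.radians(10); f=[622.5-96*np.cos(y),-85.4-96*np.sin(y),150]; print(f); mv(f,yaw=y)
```

```text
scene slab {'xy': [397.0, 228.5], 'conf': 0.7} [598.28016537 324.80904062  26.        ]
scene tray {'xy': [397.5, 233.2], 'conf': 0.63} [589.11022417 333.65108368   0.        ]
scene mat {'xy': [233.2, 231.7], 'conf': 0.61} [633.64107123 -85.86852228   4.        ]
side slab {'xy': [153.6, 258.8], 'conf': 0.7} [610.46435476 332.08819331  26.        ]
side tray {'xy': [160.2, 267.2], 'conf': 0.82} [598.40145733 325.43476792   0.        ]
side mat {'xy': [250.0, 200.4], 'conf': 0.53} [608.86361191 -74.57000958   4.        ]
[np.float64(527.958455710828), np.float64(-102.07022505602532), 150]
turn [ 0.001  0.002 -0.061] shift [ 0.6561  2.0936 -0.0029]
```

Call:
step_arm([
  [[0,0,-0.005],[0.05,0.15,0],-1],
  [[0,0,-0.01],[0.1,0.32,0],-1],
  [[0,0,-0.015],[0.16,0.52,0],-1],
  [[0,0,-0.02],[0.22,0.7,0],-1],
  [[0,0,-0.025],[0.28,0.9,0],-1],
  [[0,0,-0.03],[0.31,1,0],-1],
])

```text
clock: 20.2
eef_pos: [432.9, 104.2, 149.7]
tcp_rot: [3.141, 0.001, 0.149]
contact_force: [0.1, -0.8, -2.0]
opening: 0.218
grasp_force: 109.0
```

Call:
step_arm([
  [[0,0,-0.005],[0.05,0.15,0],-1],
  [[0,0,-0.01],[0.1,0.32,0],-1],
  [[0,0,-0.015],[0.16,0.52,0],-1],
  [[0,0,-0.02],[0.22,0.7,0],-1],
  [[0,0,-0.025],[0.3,0.9,0],-1],
  [[0,0,-0.03],[0.32,1,0],-1],
  [[0,0,-0.03],[0.32,1,0],-1],
  [[0,0,-0.03],[0.32,1,0],-1],
])

```text
clock: 21.0
eef_pos: [524.7, -81.6, 149.3]
tcp_rot: [-3.141, 0.002, 0.172]
contact_force: [-0.5, -0.2, -1.7]
opening: 0.214
grasp_force: 109.0
```

```bash
cat > mat.py <<'E'
from fit import *
s=telemetry.sense(); T=np.array(imaging.calibration('wrist')['cam_to_world']); im=save('wrist','w14')
print(s['eef_pos'],s['tcp_rot'])
h=cv2.cvtColor(im,cv2.COLOR_RGB2HSV); m=((h[...,0]<20)&(h[...,1]>80)&(h[...,2]>60)).astype(np.uint8); m[230:]=0
n,l,st,_=cv2.connectedComponentsWithStats(m); ids=[j for j in range(1,n) if st[j,4]>150]; print([st[j].tolist() for j in ids])
yy,xx=np.where(np.isin(l,ids)); Q=P(T,np.c_[xx,yy],4)[:,:2].astype(np.float32); print(cv2.minAreaRect(Q))
for q in imaging.mark_of('wrist','mat')[:1]: print(q,P(T,q['xy'],4))
y=np.radians(10); f=[622.5-96*np.cos(y),-85.4-96*np.sin(y),60]; mv(f,yaw=y)
E
python3 mat.py
```

```text
[524.6769617  -81.56664979 149.31761407] [-3.14071555e+00  1.93279145e-03  1.72252492e-01]
[[294, 0, 42, 149, 3337], [294, 94, 23, 24, 229], [434, 145, 78, 85, 5337], [232, 206, 41, 24, 947]]
((594.656494140625, -203.18795776367188), (217.7061309814453, 307.6568908691406), 9.945855140686035)
turn [-0.001  0.002 -0.001] shift [-0.0014  0.1084  0.4486]
```

Run:
```python
from fit import *
T=np.array(imaging.calibration('wrist')['cam_to_world']); im=cv2.imread('pics/w14.png')
h=cv2.cvtColor(im,cv2.COLOR_BGR2HSV); m=((h[...,0]<20)&(h[...,1]>80)&(h[...,2]>60)); m[230:]=0; m[:,:285]=0;m[:,345:]=0
rows=np.arange(5,125,5); cols=np.array([np.where(m[r])[0].max() for r in rows]); Q=P(T,np.c_[cols+.5,rows],4)[:,:2]
v,_,_,_=0,0,0,0
f=np.polyfit(Q[:,0],Q[:,1],1); a=np.arctan(f[0]); print(cols,np.degrees(a))
u=np.array([np.cos(a),np.sin(a)]); n=np.array([-u[1],u[0]])
print("mat lateral centre coord",Q.mean(0)@n+55,"from w2:",np.array([622.5,-85.4])@n)
cs=np.arange(300,332,6); rr=np.array([np.where(m[100:,c])[0].max()+100 for c in cs]); B=P(T,np.c_[cs,rr+.5],4)[:,:2]; print(rr,B@u+70,"w2:",np.array([622.5,-85.4])@u)
```

```text
[335 334 334 333 333 333 332 332 332 331 331 331 330 330 329 329 329 328
 328 328 327 327 326 326] 10.533903206538305
mat lateral centre coord -193.20541399065695 from w2: -197.76451951326618Traceback (most recent call last):
  File "<stdin>", line 9, in <module>
    return umr_maximum(a, axis, None, out, keepdims, initial, where)
ValueError: zero-size array to reduction operation maximum which has no identity
```

Call:
step_arm([
  [[0,0,-0.007],[0.012,0.05,0.05],-1],
  [[0,0,-0.007],[0.012,0.085,0.15],-1],
  [[0,0,-0.007],[0.012,0.085,0.28],-1],
  [[0,0,-0.007],[0.012,0.085,0.4],-1],
  [[0,0,-0.007],[0.012,0.085,0.48],-1],
  [[0,0,-0.007],[0.012,0.085,0.51],-1],
  [[0,0,-0.007],[0.012,0.085,0.52],-1],
  [[0,0,-0.007],[0.012,0.085,0.525],-1],
])

```text
clock: 21.9
eef_pos: [531.2, -97.8, 45.5]
tcp_rot: [3.141, -0.001, 0.18]
contact_force: [0.2, -0.3, -0.5]
opening: 0.215
grasp_force: 109.0
```

Call:
step_arm([
  [[0,0,0],[0,0,0.003],-1],
  [[0,0,0],[0,0,0.006],-1],
  [[0,0,0],[0,0,0.009],-1],
  [[0,0,0],[0,0,0.012],-1],
  [[0,0,0],[0,0,0.012],-1],
])

```text
clock: 22.4
eef_pos: [530.8, -97.9, 43.0]
tcp_rot: [3.142, -0.0, 0.179]
contact_force: [-0.9, 0.2, -1.9]
opening: 0.219
grasp_force: 109.0
```

Run:
```python
from fit import *
s=telemetry.sense(); T=np.array(imaging.calibration('wrist')['cam_to_world']); im=save('wrist','w15')
print(s['eef_pos'],s['tcp_rot'],s['contact_force'],s['wrist_torque'])
h=cv2.cvtColor(im,cv2.COLOR_RGB2HSV); m=((h[...,0]<20)&(h[...,1]>80)&(h[...,2]>50))
for r in (10,40,70,100,130,160,190):
    d=np.diff(np.r_[0,m[r],0].astype(int)); a=np.where(d==1)[0];b=np.where(d==-1)[0]; print(r,[(int(i),int(j)) for i,j in zip(a,b) if j-i>4])
for c in (180,190,200,310,320):
    d=np.diff(np.r_[0,m[:,c],0].astype(int)); a=np.where(d==1)[0];b=np.where(d==-1)[0]; print(c,[(int(i),int(j)) for i,j in zip(a,b) if j-i>4])
```

```text
[530.80146515 -97.88403118  42.98527724] [ 3.14151057e+00 -1.94372069e-04  1.78981915e-01] [-0.9179614   0.24704383 -1.85083572] [-0.0409336   0.13357955 -0.03837981]
10 [(154, 209), (298, 354)]
40 [(157, 210), (296, 351)]
70 [(160, 211), (295, 349)]
100 [(163, 212), (294, 345)]
130 [(166, 213), (292, 343)]
160 [(169, 215), (291, 339)]
190 []
180 [(0, 187)]
190 [(0, 187)]
200 [(0, 187)]
310 [(0, 187)]
320 [(0, 187)]
```

Call:
step_arm([
  [[0,0,0],[-0.01,0,0],-1],
  [[0,0,0],[-0.01,0,0.004],-1],
  [[0,0,0],[-0.01,0,0.007],-1],
  [[0,0,0],[-0.01,0,0.01],-1],
  [[0,0,0],[-0.01,0,0.01],-1],
])

```text
clock: 22.95
eef_pos: [528.7, -98.2, 41.0]
tcp_rot: [-3.142, 0.0, 0.179]
contact_force: [-1.7, 0.4, 3.4]
opening: 0.216
grasp_force: 109.9
```

Call:
step_arm([
  [[0,0,0],[0,0,0.002],-1],
  [[0,0,0],[0,0,0.004],-1],
  [[0,0,0],[0,0,0.004],-1],
])

```text
clock: 23.25
eef_pos: [528.5, -98.2, 40.8]
tcp_rot: [-3.142, 0.0, 0.179]
contact_force: [-6.5, -0.0, 12.8]
opening: 0.217
grasp_force: 111.3
```

Resting on the mat. Back off slightly and release gradually.

Call:
step_arm([
  [[0,0,0],[0,0,-0.004],-1],
  [[0,0,0],[0,0,-0.004],-1],
  [[0,0,0],[0,0,-0.004],-0.3],
  [[0,0,0],[0,0,-0.004],0],
  [[0,0,0],[0,0,-0.004],0.3],
  [[0,0,0],[0,0,-0.004],0.3],
  [[0,0,0],[0,0,-0.004],0.3],
  [[0,0,0],[0,0,-0.004],0.3],
], squeeze=30)

```text
clock: 24.05
eef_pos: [528.8, -98.2, 40.8]
tcp_rot: [-3.142, 0.0, 0.179]
contact_force: [0.5, -0.1, -0.9]
opening: 0.647
grasp_force: 0.0
```

Call:
step_arm([
  [[0,0,0],[0,0,0],0.3],
  [[0,0,0],[0,0,-0.05],0.3],
  [[0,0,0],[0,0,-0.15],0.3],
  [[0,0,0],[0,0,-0.35],0.3],
  [[0,0,0],[0,0,-0.55],0.3],
  [[0,0,0],[0,0,-0.7],0.3],
  [[0,0,0],[0,0,-0.8],0.3],
  [[0,0,0],[0,0,-0.8],0.3],
])

```text
clock: 24.85
eef_pos: [530.6, -98.5, 204.7]
tcp_rot: [3.139, -0.006, 0.179]
contact_force: [-0.3, 0.0, 0.8]
opening: 0.646
grasp_force: 0.0
```

Call:
step_arm([
  [[0,0,0],[0,0,0],0.3],
  [[0,0,0],[0,0,0],0.3],
  [[0,0,0],[0,0,0],0.3],
])

```text
clock: 25.15
eef_pos: [528.0, -98.0, 199.7]
tcp_rot: [-3.141, 0.002, 0.179]
contact_force: [0.8, -0.0, 0.1]
opening: 0.65
grasp_force: 0.0
```

Run:
```python
from fit import *
s=telemetry.sense(); T=np.array(imaging.calibration('wrist')['cam_to_world']); im=save('wrist','w16')
print(s['eef_pos'],s['contact_force'])
imaging.grab_frame('scene'); imaging.grab_frame('side')
for c in ('wrist','scene','side'):
  for n,z in (('lifter',4),('mat',4),('slab',26),('tray',0)):
    for m in imaging.mark_of(c,n)[:1]: print(c,n,round(m['conf'],2),P(T,m['xy'],z) if c=='wrist' else onz(c,m['xy'],z))
h=cv2.cvtColor(im,cv2.COLOR_RGB2HSV); m=((h[...,0]<20)&(h[...,1]>80)&(h[...,2]>50))
for r in (40,70,100,130,160):
    d=np.diff(np.r_[0,m[r],0].astype(int)); a=np.where(d==1)[0];b=np.where(d==-1)[0]; print(r,[(int(i),int(j)) for i,j in zip(a,b) if j-i>4])
for c in (250,215,285):
    print(c,im[20:190:3,c].mean(1).astype(int).tolist())
```

```text
[528.00901883 -98.04887537 199.72730254] [ 0.79130621 -0.04560656  0.13563665]
wrist lifter 0.58 [[626.11145338 -85.04247947   4.        ]]
scene lifter 0.58 [618.31632456 -87.54114738   4.        ]
scene mat 0.97 [631.03832587 -90.81156442   4.        ]
scene slab 0.56 [603.48155158 327.93919858  26.        ]
scene tray 0.92 [598.50420207 327.62647917   0.        ]
side lifter 0.94 [618.1114498  -87.50829462   4.        ]
side mat 0.56 [601.46810639 -52.29702573   4.        ]
side slab 0.75 [ 561.24268613 -135.8662089    26.        ]
side tray 0.66 [591.30214876 335.99238687   0.        ]
40 [(202, 230), (276, 306)]
70 [(204, 230), (276, 304)]
100 [(205, 232), (274, 303)]
130 [(207, 232), (274, 301)]
160 [(244, 253), (412, 512)]
250 [118, 136, 136, 135, 136, 135, 136, 135, 136, 135, 135, 135, 135, 135, 134, 135, 134, 135, 134, 134, 134, 134, 132, 131, 132, 132, 131, 129, 130, 130, 129, 128, 129, 129, 129, 126, 87, 84, 118, 127, 94, 66, 67, 66, 67, 67, 69, 67, 69, 69, 69, 68, 69, 69, 69, 68, 68]
215 [119, 104, 100, 106, 105, 105, 111, 116, 115, 116, 112, 109, 107, 111, 105, 106, 121, 117, 103, 112, 110, 112, 109, 100, 106, 104, 104, 102, 98, 97, 97, 95, 111, 117, 103, 101, 111, 117, 117, 123, 114, 157, 163, 160, 165, 161, 163, 159, 163, 164, 168, 166, 171, 166, 163, 166, 169]
285 [89, 101, 107, 102, 114, 119, 118, 110, 102, 96, 98, 101, 119, 111, 98, 102, 114, 118, 104, 95, 102, 117, 98, 99, 101, 108, 120, 109, 106, 111, 116, 111, 102, 103, 105, 100, 109, 111, 107, 111, 104, 154, 157, 159, 157, 161, 165, 167, 164, 160, 166, 168, 161, 158, 155, 158, 158]
```

```bash
python3 -c "
from rig import r; print(r.sign_off())"
```

```text
the job is handed in; nothing more can be done
None
```

I set the slab down on the tray's two strips, about 1 mm off centre and square by the last close-up image. I then drew the blade out, laid the lifter on the cork mat, let go and handed the job in at about 25 s of the 64 s allowed. The sign-off gave no verdict. After withdrawing the blade I had only rough fixed-camera checks of the slab: the final scene view put it near the tray's centre, but a side-camera reading disagreed and I took it as a false detection.

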